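Turn a petri dish over in the hinged turnover cradle

TASK

The single petri dish has to go into the incubator upside down. Lay it upright in the pocket of the open, hinged leaf of the turnover cradle and let go, then take the leaf's handle and swing the leaf right over until it is fully closed on the fixed nest, so that the dish ends upside down in the nest under the closed leaf. Leave it there with the leaf closed.

Things in the scene. Friction and masses are not known exactly. Their poses are not given: they have to be found in the camera images.
- dish: The single lidded petri dish lying by itself on the worktop: cream and clear, round, 66 mm across (62 mm in its lowest 3 mm), 16 mm high, 20 g. Not the stack of two dishes (32 mm high), nor the tape roll of like width (with a hole); the three may swap places. Origin: centre of its underside; z is up while upright, down once turned over.
- turner: The turnover cradle, a fixed fixture of plain grey metal, base 104 x 184 mm, two halves joined by a hinge. Origin: on the worktop under the middle of the hinge axis, which is level, 40 mm up, along x. y points to the robot's left, to the side where the leaf lies open; the fixed nest is on the -y side.
- leaf_pocket (a point): Centre of the pocket floor of the hinged leaf (80 x 80 x 5 mm plate, the half with the handle): 46 mm from the hinge, floor 30 mm above the worktop while open. Four corner posts 12 mm high stand on the diagonals, 35 mm from the centre, tops leaning out; 36 mm gaps for fingers toward +-x and +-y. x along the hinge, y toward the handle, z out of the pocket.
- nest_pocket (a point): Centre of the floor of the fixed nest (the half without handle), 30 mm above the worktop, with four like posts 6 mm high. It lies 46 mm from the hinge, on the side away from the open leaf, so 92 mm from leaf_pocket while open. Axes as the cradle's. Closed, the two pocket floors face each other 20 mm apart.
- leaf (a joint): Angle of the leaf: 0 lying open, pi/2 upright, pi fully closed on the nest. Starts at 0. The hinge has friction and stays where it is left; it takes about 2 N at the handle. Beyond upright the dish tips out of the leaf's pocket into the nest, upside down, and the closing leaf centres it.
- leaf_handle (a point): Centre of the handle: a round steel bar parallel to the hinge, 16 mm thick, 24 mm long, on an 8 mm stem at its middle; pinched from above by its end faces, it turns between the fingers as the leaf swings. 122 mm from the hinge axis; 40 mm above the worktop when open or closed, 162 mm when upright; 34 mm off the leaf's edge. Axes as leaf_pocket.
There are look-alikes about, which are no part of the job. Of the things shaped like the dish, the cream one is meant.

How it is judged:
On the way, in this order (a step that is already met when the one before it is completed fails the run):
1. the dish lies upright in the pocket of the open leaf, released (distance between dish and leaf_pocket below 0.01 m and angle between dish's own z axis and vertical below 0.17 rad and value of joint leaf below 0.17 rad and contact force between the fingers and dish below 0.1 N), for 0.2 s.
2. the leaf carries the dish up in its pocket (value of joint leaf above 0.9 rad and distance between dish and leaf_pocket below 0.02 m).
At the end, for the whole second after the job is handed in: The leaf is fully closed (within 10 degrees), and the dish rests upside down (within 10 degrees) in the fixed nest, within 10 mm of its centre, its underside (now on top) less than 55 mm above the worktop (value of joint leaf above 2.97 rad and horizontal distance between dish and nest_pocket below 0.01 m and height (world z) of dish below 0.055 m and angle between dish's own z axis and vertical above 2.96 rad and linear speed of dish below 0.02 m/s); the robot touches nothing.
It also fails if it takes over 58 s, if anything falls off the work surface, if the arm or the gripper's body presses on something with over 40 N, if the wrist force passes 120 N, or if a joint passes its speed limit or range.

ROBOT

A 6-joint arm with a two-finger parallel gripper is mounted at the origin on a cart in front of the work surface, level with it; the furniture and walls round the work are solid. World frame = base frame: x ahead of the robot, y to its left, z up, the work surface at z = 0. Lengths are in m, angles in rad, forces in N, time in s.
With the tool pointing down it reaches from about 0.275 to 0.75 m from the base axis. Payload 10.2 kg.
Tool frame: the origin (TCP) lies on the front face of the gripper's body, between the roots of the fingers; the fingertips stand 64 mm ahead of it and the grasp point (between the pads) lies 45 mm ahead of it; x points along the fingers, y is the direction in which the jaws open and shut, and the axes are right-handed (so a half turn about x gives the same grasp; the last joint's range is limited). The gripper opens to 88 mm and grips with 3 to 60 N. Pads are 18 mm wide; open, the fingers measure 123 mm over their backs; the gripper's body (75 mm by 187 mm) begins 45 mm behind the grasp point.
Start: joints at [0.906, 0.313, 1.498, -0, 1.331, -0.223], TCP at [0.224, 0.475, 0.303] pointing down, gripper open.
Joint ranges: [-2.94, 2.94], [-0.97, 2.17], [0.19, 2.56], [-1.23, 4.37], [0.02, 3.11], [-2.88, 2.88]. Speed limits (rad/s): [2.39, 2.39, 3.01, 3.14, 3.14, 3.14].

INTERFACE

Orientations are given as a unit quaternion [w, x, y, z].
In Python, from station import status, optics, r gives the robot as it stands. The module is installed in compiled form; this text tells all that it offers.
- The arm moves only by the shell command python3 -m handwheel 'ROWS' [OPENING] [FORCE]. ROWS is a JSON object of lists of equal length, an entry for each row: "slide": the shift along the world's x, y, z each as a share of 0.03 m, from -1 to 1, a list of three; "angular": the turn, a rotation vector about the world's x, y, z each as a share of 6 degrees, from -1 to 1, a list of three. In form: {"slide": [[tx, ty, tz], ...], "angular": [[wx, wy, wz], ...]}. A call has 1 to 5 rows; each row shifts and turns the pose as measured when the row begins; what a row does not reach is not made up. A row lasts 1/12 s, in which the tool goes at most 41.7 mm and 7.16 degrees, less where a joint would pass 70% of its speed; a pose out of reach is approached as far as the arm can. A call with a number of a shift or a turn outside -1 to 1 is refused whole. A call with a gripper value outside its range is refused whole. OPENING is the opening, from -1 (shut) to 1 (fully open), set as the call begins (- or left out, the last holds). The fingers move at their own pace and stop on an object; FORCE is the grip in N (left out, the last holds). Time passes only in rows, so rows that do not move let the fingers close. It gives the time, the measured TCP pose, the force and the opening at its end, in the units of the state.
- status.state(): the state, without advancing time (a new reading comes with each control period).
- optics.camera(name): name is "scene" or "top"; returns a dict with "image" (384x512x3 uint8, red, green, blue), "depth" (384x512 float32, m along the optical axis (not along the pixel's ray), 0 where there is no reading), "camera_matrix" (3x3 intrinsics, pixels), "k1" (the pictures are not rectified: a ray, as slopes to the right and down, at radius r is drawn at 1 + k1 r^2 times it, then the intrinsics apply), "cam_to_world" (4x4, takes a point from camera to world coordinates). Camera axes: x right, y down, z forward; pixel columns grow to the right and rows downward; lengths in m; the calibration is good to about 2 mm. A picture is of the moment at which its call begins.
- r.hand_in(): hands the job in, once; it reports no verdict.
The state is a dict: "t": time; "joint_positions": joint angles; "dq": joint speeds; "tau": joint torques, N m; "tcp_pos": TCP position; "eef_rot": TCP orientation; "force": force on the tool from outside, world axes, zero at the start; "moment": the same for the moment, N m; "grip_width": opening from 0.0 (shut) to 1.0 (fully open).
Only numpy, scipy, OpenCV 4.12 (cv2) and the standard library are available. Lean on these libraries where they do the work, as an engineer would, in place of code of your own. Each camera call takes 0.05 s, during which the arm holds its last target. There are 200 camera calls.

## Working session

There is one attempt and no reset: what is moved stays moved. The work goes in short steps, Python scripts to look and compute and a shell command to move; the robot and the scene stay as the last step left them, time stands still between calls to the robot, and variables do not carry over. Pictures are saved under pics/ and viewed, about 8 in all and at most 12, crops included, and the job is handed in when it is done.

```bash
mkdir -p pics; cat > h.py <<'E'
import numpy as np, cv2
from station import status, optics, r
def shot(name,fn,crop=None,scale=1):
    c=optics.camera(name); np.savez('%s.npz'%name,**{k:np.array(v) for k,v in c.items()})
    im=c['image'][:,:,::-1]
    if crop: x0,y0,x1,y1=crop; im=im[y0:y1,x0:x1]
    cv2.imwrite('pics/'+fn,cv2.resize(im,None,fx=scale,fy=scale,interpolation=cv2.INTER_CUBIC)); return c
def cloud(name):
    c=np.load('%s.npz'%name); K=c['camera_matrix'];k=float(c['k1']);D=c['depth']
    v,u=np.mgrid[:384,:512]
    xd=(u-K[0,2])/K[0,0]; yd=(v-K[1,2])/K[1,1]; x,y=xd.copy(),yd.copy()
    for _ in range(20):
        f=1+k*(x*x+y*y); x=xd/f;y=yd/f
    P=np.stack([x*D,y*D,D,np.ones_like(D)],-1)@c['cam_to_world'].T
    return P[...,:3]
E
python3 - <<'E'
from h import *
for n in('scene','top'):
    c=shot(n,n+'1.png',scale=1.5); print(n,c['cam_to_world'].round(3).tolist(),c['camera_matrix'].tolist(),c['k1'])
print(status.state())
E
```

```text
scene [[-0.799, 0.427, -0.423, 1.006], [0.601, 0.59, -0.539, 0.525], [0.02, -0.685, -0.728, 0.866], [0.0, 0.0, 0.0, 1.0]] [[370.1794996017437, 0.0, 257.39097945558217], [0.0, 370.1794996017437, 194.89987959159205], [0.0, 0.0, 1.0]] -0.07704333023489336
top [[-0.001, -0.997, 0.072, 0.457], [-1.0, 0.0, -0.007, -0.076], [0.007, -0.072, -0.997, 1.152], [0.0, 0.0, 0.0, 1.0]] [[358.0278568502807, 0.0, 250.24267706843824], [0.0, 358.0278568502807, 199.40595057468846], [0.0, 0.0, 1.0]] -0.044564384770549206
{'t': 0.1, 'joint_positions': array([ 9.05569000e-01,  3.13392583e-01,  1.49830935e+00,  2.02813504e-06,
        1.33099264e+00, -2.23384330e-01]), 'dq': array([ 0.00015304,  0.00060626, -0.00139972,  0.00038127, -0.00087016,
       -0.00115593]), 'tau': array([ 4.64239303e-03, -4.02807713e+01, -2.52643847e+01,  6.96640997e-02,
        3.42043396e-02, -6.46863623e-05]), 'tcp_pos': array([0.22441316, 0.47447396, 0.30223849]), 'eef_rot': array([ 0.68975298,  0.15459615,  0.69008916, -0.15529908]), 'force': array([0.41663519, 0.07816975, 0.0497145 ]), 'moment': array([-0.04912682,  0.04111027,  0.01283294]), 'grip_width': 1.0051999970644165}
```

View pics/top1.png

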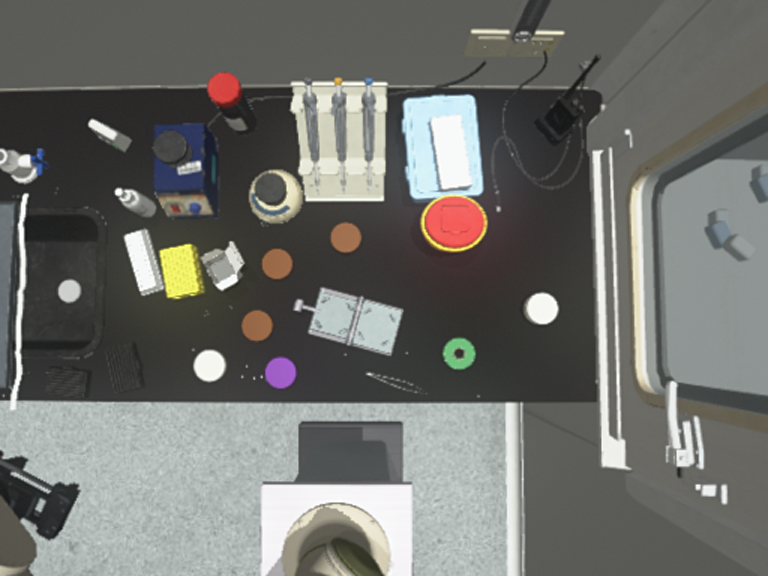

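View pics/scene1.png

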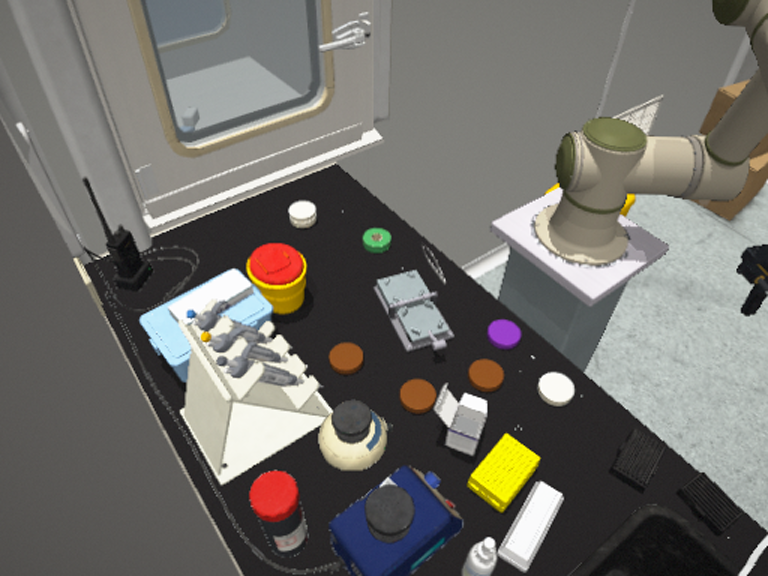

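Top view (1.5x pixels): cream discs at (541,308) and (209,365), tape roll at (459,353), and the cradle at (355,320) with its handle at (300,306). In the scene view the disc at (302,213) looks like the stack. I'll measure these next.

```bash
python3 - <<'E'
from h import *
P=cloud('top'); 
for n,(u,v) in dict(A=(361,205),B=(139,243)).items():
    w=P[v-16:v+17,u-16:u+17].reshape(-1,3); zt=np.median(P[v-3:v+4,u-3:u+4,2]); m=w[abs(w[:,2]-zt)<.005]
    print(n,zt,len(m),(m.min(0)+m.max(0))/2,np.ptp(m,axis=0))
# cradle
sub=P[185:245,190:275].reshape(-1,3); m=sub[(sub[:,2]>.015)&(sub[:,2]<.06)&(sub[:,0]>.1)]
print(cv2.minAreaRect(m[:,:2].astype(np.float32)),len(m))
C=P[188:240:1,195:272:1]
for (u,v) in [(200,204),(203,205),(222,208),(237,214),(252,218)]: print(u,v,P[v,u].round(3))
c=np.load('top.npz')['image'][180:245,190:280,::-1]
cv2.imwrite('pics/crad.png',cv2.resize(c,None,fx=8,fy=8,interpolation=cv2.INTER_CUBIC))
E
```

```text
A 0.03224974458452734 340 [ 0.5197983  -0.43337557  0.03225232] [0.06353763 0.06623081 0.00985234]
B 0.015276309169137692 346 [0.39721378 0.26773854 0.0152444 ] [0.06329446 0.06552046 0.00980168]
((0.48454785346984863, -0.011296555399894714), (0.14480310678482056, 0.2564954459667206), 8.039731979370117) 1610
200 204 [0.522 0.072 0.043]
203 205 [0.52  0.063 0.037]
222 208 [0.511 0.005 0.027]
237 214 [ 0.491 -0.043  0.04 ]
252 218 [ 0.479 -0.09   0.031]
```

View pics/crad.png

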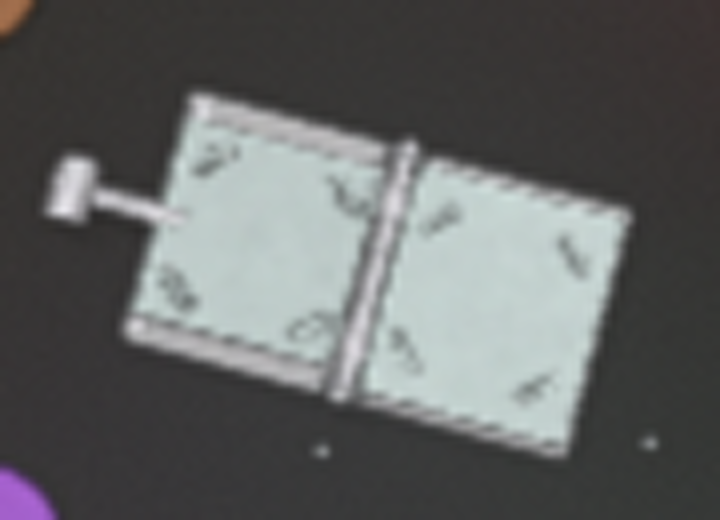

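The crop (8x, offset 190,180) shows the handle at (72,188), the hinge bar ends at (408,148) and (340,395), and the leaf and nest posts. Dish B is 15 mm high, so it is the single dish.

```bash
cat >> h.py <<'E'
def ray(name,u,v,z):
    c=np.load('%s.npz'%name);K=c['camera_matrix'];k=float(c['k1']);T=c['cam_to_world']
    p=cv2.undistortPoints(np.array([[[u,v]]],float),K,np.array([k,0,0,0,0.]))[0,0]
    d=T[:3,:3]@np.array([p[0],p[1],1]);o=T[:3,3]
    return o+d*(z-o[2])/d[2]
E
python3 - <<'E'
from h import *
f=lambda x,y,z: ray('top',190+x/8-.4375,180+y/8-.4375,z)
h=f(72,188,.046); a=f(408,148,.044); b=f(340,395,.044); hm=(a+b)/2
L=np.mean([f(x,y,.036) for x,y in((215,158),(350,197),(315,325),(178,288))],0)
N=np.mean([f(x,y,.034) for x,y in((438,218),(572,255),(403,348),(532,388))],0)
print('handle',h,'hinge',hm,'len',np.linalg.norm(a-b),'L',L,'N',N)
for n,(p,q) in dict(hh=(h,hm),LN=(L,N),hN=(h,N)).items():
    d=(p-q)[:2]; print(n,np.linalg.norm(d),np.degrees(np.arctan2(-d[0],d[1])))
print('axis',np.degrees(np.arctan2((a-b)[1],(a-b)[0])))
from scipy.spatial.transform import Rotation as R
s=status.state();q=s['eef_rot'];M=R.from_quat(np.r_[q[1:],q[0]]).as_matrix();print(M.round(3))
# dish in scene
cc=optics.camera('scene');
E
```

```text
handle [0.52510429 0.07585467 0.046     ] hinge [ 0.49297729 -0.04102926  0.044     ] len 0.09902429893741731 L [0.50465417 0.00197024 0.036     ] N [ 0.48118956 -0.08447506  0.034     ]
hh 0.12121879432028153 -15.36891862830697
LN 0.08957330682473215 -15.18639026555891
hN 0.16623514538905992 -15.317779568475888
axis -15.295323824670914
[[-0.001  0.428  0.904]
 [-0.001  0.904 -0.428]
 [-1.    -0.001 -0.   ]]
```

```bash
for i in 1 2; do :; done; python3 -m handwheel '{"slide":[[0.5,-0.6,0],[0.5,-0.6,0],[0.5,-0.6,0],[0.5,-0.6,0],[0.5,-0.6,0]],"angular":[[0,0,-1],[0,0,-1],[0,0,-1],[0,0,-1],[0,0,-1]]}' 1 15
python3 -m handwheel '{"slide":[[0.5,-0.6,-0.2],[0.5,-0.6,-0.2],[0.5,-0.6,-0.2],[0.5,-0.6,-0.2],[0.5,-0.6,-0.2]],"angular":[[0,0,-1],[0,0,-1],[0,0,-1],[0,0,-1],[0,0,-1]]}'
python3 -m handwheel '{"slide":[[0.3,-0.3,-0.5],[0.2,-0.2,-0.5],[0,0,-0.5],[0,0,-0.5],[0,0,0]],"angular":[[0,0,-1],[0,0,-1],[0,0,-1],[0,0,0],[0,0,0]]}'
cat > st.py <<'E'
from h import *
from scipy.spatial.transform import Rotation as R
import sys
s=status.state();q=s['eef_rot'];M=R.from_quat(np.r_[q[1:],q[0]]).as_matrix()
rv=R.from_matrix(np.array([[0,.9646,.2639],[0,-.2639,.9646],[-1,0,0]]).T.T@np.eye(3))
T=np.array([[0,.9646,0],[0,-.2639,0],[-1,0,0]]);T[:,2]=np.cross(T[:,0],T[:,1])
w=R.from_matrix(T@M.T).as_rotvec()
print('t',s['t'],'tcp',s['tcp_pos'].round(4),'rot units to go',(np.degrees(w)/6).round(2),'F',s['force'].round(1),'grip',round(s['grip_width']*88,1))
if len(sys.argv)>3: print('slide units',((np.array(list(map(float,sys.argv[1:4])))-s['tcp_pos'])/.03).round(2))
E
python3 st.py 0.397 0.268 0.13
```

```text
t: 0.57
tcp_pos: [0.2989, 0.383, 0.3008]
eef_rot: [0.623, 0.332, 0.625, -0.333]
force: [1.4, -0.4, -0.3]
grip_width: 1.001
t: 0.98
tcp_pos: [0.3768, 0.2881, 0.2703]
eef_rot: [0.509, 0.489, 0.511, -0.49]
force: [0.7, -0.8, -0.5]
grip_width: 0.999
t: 1.4
tcp_pos: [0.3949, 0.2681, 0.2066]
eef_rot: [-0.419, -0.569, -0.42, 0.57]
force: [-0.3, 0.5, -0.5]
grip_width: 1.002Traceback (most recent call last):
  File "st.py", line 5, in <module>
    rv=R.from_matrix(np.array([[0,.9646,.2639],[0,-.2639,.9646],[-1,0,0]]).T.T@np.eye(3))
  File "scipy/spatial/transform/_rotation.pyx", line 1143, in scipy.spatial.transform._rotation.Rotation.from_matrix
ValueError: Non-positive determinant (left-handed or null coordinate frame) in rotation matrix 0: [[ 0.      0.9646  0.2639]
 [ 0.     -0.2639  0.9646]
 [-1.      0.      0.    ]].
```

```bash
sed -i '/^rv=/d' st.py; python3 st.py 0.397 0.268 0.067; python3 - <<'E'
from h import *
shot('scene','s2.png',crop=(300,190,428,286),scale=6)
P=cloud('scene');im=np.load('scene.npz')['image'].astype(int)
m=(im.min(-1)>120)&(abs(P[...,2]-.0155)<.006)&(np.hypot(P[...,0]-.397,P[...,1]-.268)<.06)
w=P[m];print(m.sum(),(w.min(0)+w.max(0))/2,np.ptp(w,axis=0),np.median(w,0))
E
```

```text
t 1.4 tcp [0.3949 0.2681 0.2066] rot units to go [-0.   -0.02  0.33] F [-0.3  0.5 -0.5] grip 88.1
slide units [ 0.07 -0.   -4.65]
379 [0.40128039 0.26931434 0.01442357] [0.06670253 0.06464814 0.00885001] [0.40281582 0.26937049 0.01436463]
```

View pics/s2.png

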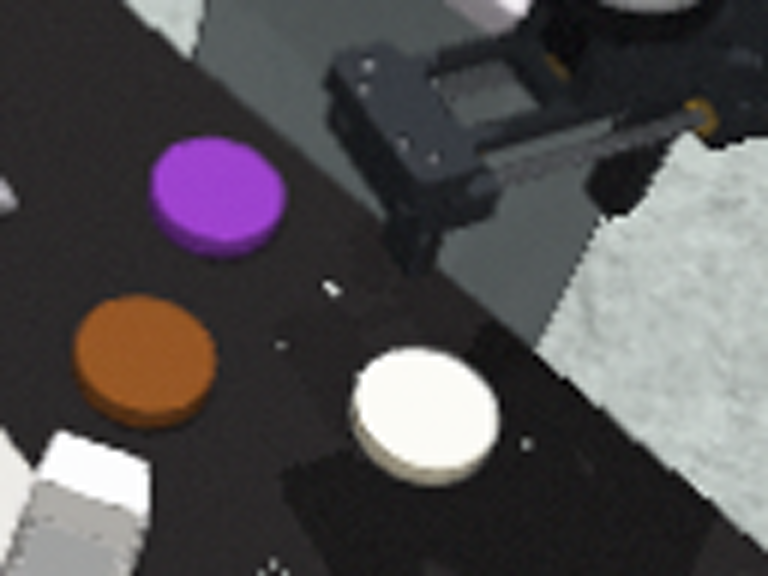

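The view shows the single cream dish at (425,415), clear of its neighbours, with the open gripper above it. I'll descend at (0.399, 0.2685).

```bash
python3 -m handwheel '{"slide":[[0.14,0,-0.9],[0,0,-1],[0,0,-1],[0,0,-0.8],[0,0,-0.4]],"angular":[[0,0,0.33],[0,0,0],[0,0,0],[0,0,0],[0,0,0]]}' 1 12
python3 st.py 0.399 0.2685 0.068
```

```text
t: 1.87
tcp_pos: [0.4027, 0.2705, 0.0882]
eef_rot: [0.432, 0.566, 0.43, -0.555]
force: [-0.2, -0.7, 0.3]
grip_width: 0.999
t 1.8667 tcp [0.4027 0.2705 0.0882] rot units to go [-0.06  0.13 -0.07] F [-0.2 -0.7  0.3] grip 87.9
slide units [-0.12 -0.07 -0.67]
```

```bash
python3 -m handwheel '{"slide":[[-0.1,-0.07,-0.4],[0,0,-0.3],[0,0,0]],"angular":[[-0.06,0.13,-0.07],[0,0,0],[0,0,0]]}' 
python3 st.py 0.399 0.2685 0.068
```

```text
t: 2.12
tcp_pos: [0.3996, 0.2688, 0.0658]
eef_rot: [-0.429, -0.561, -0.43, 0.562]
force: [0.7, 0.6, 0.0]
grip_width: 1.0
t 2.1167 tcp [0.3996 0.2688 0.0658] rot units to go [ 0.01 -0.02 -0.02] F [0.7 0.6 0. ] grip 88.0
slide units [-0.02 -0.01  0.07]
```

```bash
python3 -m handwheel '{"slide":[[0,0,0.1],[0,0,0],[0,0,0],[0,0,0],[0,0,0]],"angular":[[0,0,0],[0,0,0],[0,0,0],[0,0,0],[0,0,0]]}' -1 12
python3 -m handwheel '{"slide":[[0,0,0],[0,0,0],[0,0,0],[0,0,0],[0,0,0]],"angular":[[0,0,0],[0,0,0],[0,0,0],[0,0,0],[0,0,0]]}' 
python3 st.py 0.505 0.003 0.16
```

```text
t: 2.53
tcp_pos: [0.4013, 0.2696, 0.0725]
eef_rot: [0.43, 0.563, 0.429, -0.56]
force: [0.1, -1.0, 0.3]
grip_width: 0.734
t: 2.95
tcp_pos: [0.4015, 0.2697, 0.0733]
eef_rot: [0.43, 0.563, 0.429, -0.56]
force: [-0.3, -0.3, -0.9]
grip_width: 0.731
t 2.95 tcp [0.4015 0.2697 0.0733] rot units to go [-0.02  0.05 -0.03] F [-0.3 -0.3 -0.9] grip 64.4
slide units [ 3.45 -8.89  2.89]
```

```bash
python3 -m handwheel '{"slide":[[0,0,0.4],[0,0,0.8],[0,0,0.8],[0,0,0.8],[0,0,0]],"angular":[[0,0,0],[0,0,0],[0,0,0],[0,0,0],[0,0,0]]}' 
python3 - <<'E'
from h import *
shot('scene','s3.png',crop=(300,170,428,266),scale=6)
E
python3 st.py 0.505 0.003 0.16
```

```text
t: 3.37
tcp_pos: [0.4003, 0.2692, 0.1592]
eef_rot: [0.43, 0.562, 0.43, -0.561]
force: [0.9, 0.2, 0.6]
grip_width: 0.735
t 3.4167 tcp [0.3996 0.2689 0.1572] rot units to go [ 0.01 -0.02 -0.03] F [ 0.4 -0.1 -0.9] grip 64.7
slide units [ 3.51 -8.86  0.09]
```

View pics/s3.png

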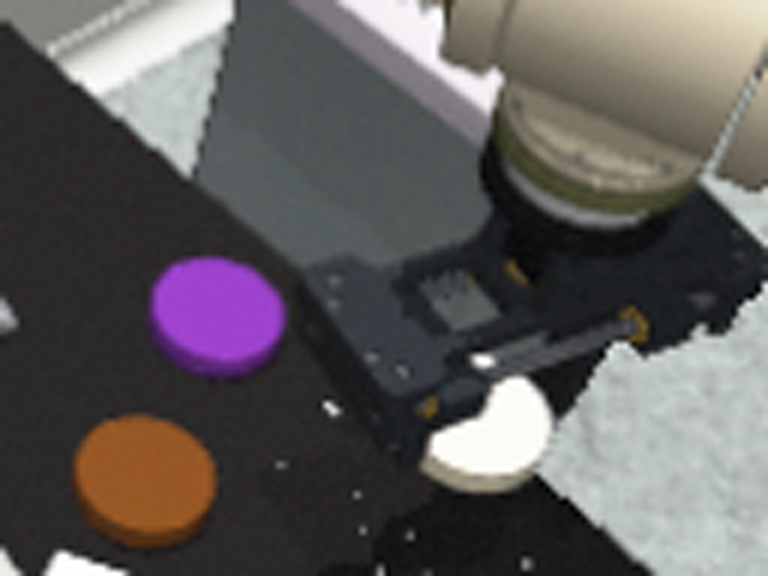

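The dish is lifted and looks level, at (490,450) in the crop. I'll measure its height and offset from the TCP.

```bash
python3 - <<'E'
from h import *
P=cloud('scene');im=np.load('scene.npz')['image'].astype(int)
m=(im.min(-1)>225)&(np.hypot(P[...,0]-.40,P[...,1]-.269)<.06)&(P[...,2]>.06)
w=P[m];print(m.sum(),np.percentile(w,[5,50,95],axis=0).round(4))
A=np.c_[w[:,:2],np.ones(len(w))];k=np.linalg.lstsq(A,w[:,2],rcond=None)[0];print('plane',k,'at tcp',k@[.3996,.2689,1],w[:,1].max())
P=cloud('scene')
E
python3 -m handwheel '{"slide":[[0.35,-0.89,0],[0.35,-0.89,0],[0.35,-0.89,0],[0.35,-0.89,0],[0.35,-0.89,0]],"angular":[[0,0,0],[0,0,0],[0,0,0],[0,0,0],[0,0,0]]}' 
python3 -m handwheel '{"slide":[[0.35,-0.89,0],[0.35,-0.89,0],[0.35,-0.89,0],[0.35,-0.89,0],[0,0,0]],"angular":[[0,0,0],[0,0,0],[0,0,0],[0,0,0],[0,0,0]]}' 
python3 st.py 0.505 0.003 0.16
```

```text
188 [[0.3752 0.2684 0.0998]
 [0.4023 0.2808 0.1022]
 [0.4252 0.2955 0.104 ]]
plane [-0.00017407 -0.01164404  0.10538221] at tcp 0.10218157012434226 0.29886316866699625
t: 3.83
tcp_pos: [0.4498, 0.1338, 0.1525]
eef_rot: [-0.431, -0.557, -0.434, 0.562]
force: [0.1, 0.7, 1.1]
grip_width: 0.731
t: 4.25
tcp_pos: [0.4921, 0.0177, 0.1461]
eef_rot: [-0.428, -0.556, -0.434, 0.565]
force: [-0.1, 0.4, -0.1]
grip_width: 0.737
t 4.25 tcp [0.4921 0.0177 0.1461] rot units to go [ 0.   -0.16 -0.07] F [-0.1  0.4 -0.1] grip 64.9
slide units [ 0.43 -0.49  0.46]
```

```bash
python3 -m handwheel '{"slide":[[0.45,-0.49,0],[0,0,-0.3],[0,0,0],[0,0,0]],"angular":[[0,-0.16,-0.07],[0,0,0],[0,0,0],[0,0,0]]}' 
python3 - <<'E'
from h import *
c=shot('scene','s4.png',crop=(225,165,325,240),scale=8)
E
python3 st.py 0.506 0.003 0.13
```

```text
t: 4.58
tcp_pos: [0.5039, 0.0027, 0.132]
eef_rot: [-0.426, -0.561, -0.43, 0.564]
force: [-0.5, 0.0, -0.0]
grip_width: 0.734
t 4.6333 tcp [0.5035 0.003  0.1318] rot units to go [-0.02 -0.08  0.03] F [-0.1  0.9 -0.4] grip 64.8
slide units [ 0.08  0.   -0.06]
```

View pics/s4.png

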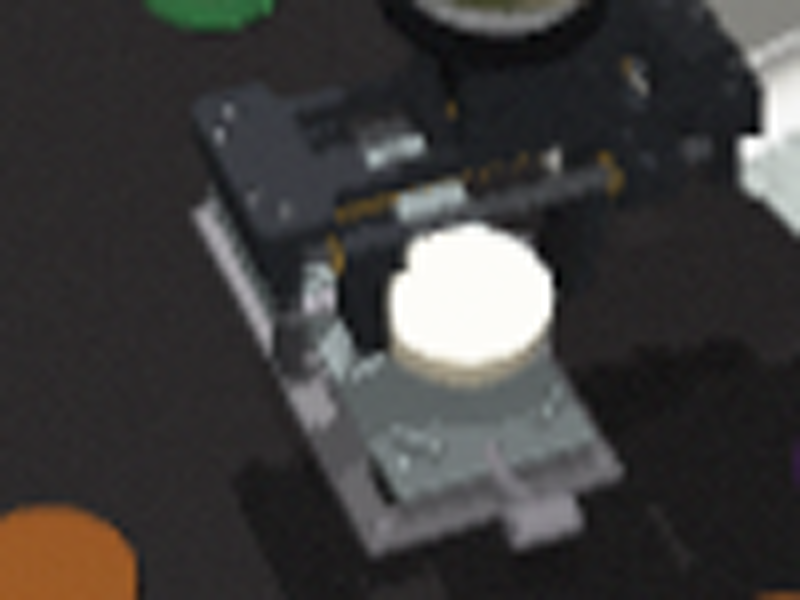

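The dish is held over the leaf at (470,300), with the handle visible at (545,515). I'll measure both in this same view so that camera bias cancels.

```bash
python3 - <<'E'
from h import *
P=cloud('scene');im=np.load('scene.npz')['image'].astype(int)
m=(im.min(-1)>225)&(np.hypot(P[...,0]-.50,P[...,1]-.003)<.05)&(P[...,2]>.065)&(P[...,2]<.09)
w=P[m];print('dishtop',m.sum(),np.median(w,0).round(4))
# fit circle R=.033 to the visible top's outer edge (front half)
from scipy.optimize import least_squares
cs,_=cv2.findContours(m.astype(np.uint8),cv2.RETR_EXTERNAL,cv2.CHAIN_APPROX_NONE)
cc=max(cs,key=len)[:,0]; z=np.median(w[:,2])
E=np.array([ray('scene',u,v,z)[:2] for u,v in cc]); E=E[E[:,1]>.003]
print('circ',least_squares(lambda p:np.hypot(*(E-p).T)-.0325,[.5,0],loss='soft_l1',f_scale=.002).x)
f=lambda x,y,z: ray('scene',225+x/8-.4375,165+y/8-.4375,z)
print('handle top centre',f(545,508,.046), 'nbr',P[228,293],P[230,293])
hm=(np.hypot(P[...,0]-.525,P[...,1]-.078)<.022)&(P[...,2]>.036)&(P[...,2]<.06)
h=P[hm];print('handle pts',hm.sum(),np.median(h,0).round(4),((h.min(0)+h.max(0))/2).round(4),np.ptp(h,axis=0).round(3))
E
```

```text
dishtop 248 [0.5015 0.0055 0.0756]
circ [ 0.50331017 -0.00077642]
handle top centre [0.52674546 0.07903407 0.046     ] nbr [0.52751748 0.08089756 0.04878219] [0.52898055 0.08335973 0.0433335 ]
handle pts 50 [0.5271 0.0794 0.0433] [0.5276 0.0747 0.0431] [0.024 0.027 0.014]
```

```bash
python3 -m handwheel '{"slide":[[0.08,0.07,-0.2],[0,0,-0.2],[0,0,-0.1],[0,0,0]],"angular":[[-0.02,-0.08,0.03],[0,0,0],[0,0,0],[0,0,0]]}' 
python3 - <<'E'
from h import *
c=shot('scene','s5.png',crop=(245,180,309,228),scale=12)
E
python3 st.py 0.506 0.005 0.102
```

```text
t: 4.97
tcp_pos: [0.505, 0.0077, 0.1151]
eef_rot: [-0.43, -0.561, -0.43, 0.561]
force: [0.0, 0.6, 0.5]
grip_width: 0.734
t 5.0167 tcp [0.5051 0.0077 0.1153] rot units to go [-0.   -0.   -0.04] F [-0.8 -0.3  0.2] grip 64.8
slide units [ 0.03 -0.09 -0.44]
```

View pics/s5.png

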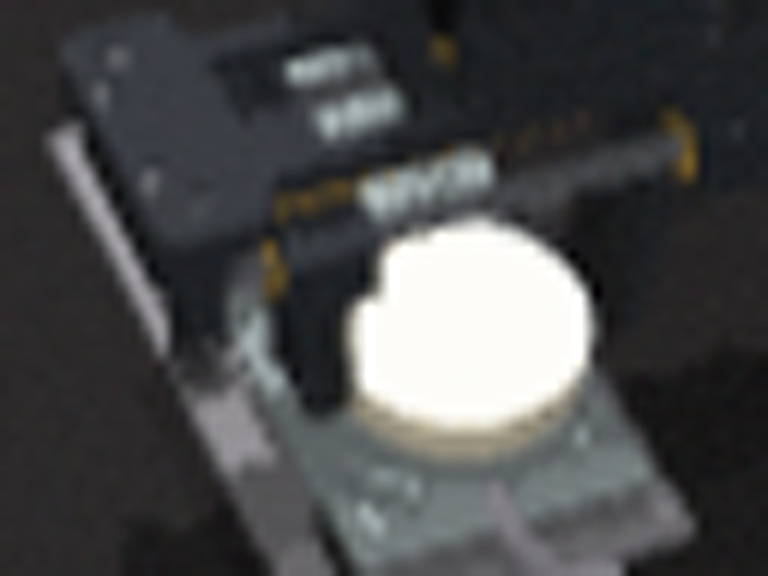

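The dish at (470,330) sits above the two visible near posts, at about (395,492) and (584,430). I'll work out where the pocket centre lies relative to the dish.

```bash
python3 - <<'E'
from h import *
from scipy.optimize import least_squares
f=lambda x,y,z: ray('scene',245+x/12-.46,180+y/12-.46,z)[:2]
a=f(395,494,.036);b=f(584,430,.036);print('posts',a,b,'sep',np.linalg.norm(a-b))
ex=np.array([.9646,-.2639]);ey=np.array([.2639,.9646])
print('pocket from posts',(a+b)/2-.0247*ey)
P=cloud('scene');im=np.load('scene.npz')['image'].astype(int)
m=(im.min(-1)>215)&(im.max(-1)-im.min(-1)<25)&(np.hypot(P[...,0]-.50,P[...,1]-.005)<.045)&(P[...,2]>.05)&(P[...,2]<.07)
z=np.median(P[m][:,2]);print('z',z)
cs,_=cv2.findContours(m.astype(np.uint8),cv2.RETR_EXTERNAL,cv2.CHAIN_APPROX_NONE)
E=np.array([ray('scene',u,v,z)[:2] for u,v in max(cs,key=len)[:,0]])
for lo in(-.02,0.0,.01):
    G=E[(E-[.505,.0077])@ey>lo];print('circ',least_squares(lambda p:np.hypot(*(G-p[:2]).T)-p[2],[.505,.005,.033],loss='soft_l1',f_scale=.001).x)
E
```

```text
posts [0.53901161 0.02697889] [0.48883137 0.03856509] sep 0.051500460065065236
pocket from posts [0.50740316 0.00894637]
z 0.05861724497301468
circ [0.50379151 0.01102694 0.02779069]
circ [0.50504043 0.00874712 0.02930915]
circ [0.50498508 0.00676635 0.03087297]
```

```bash
python3 -m handwheel '{"slide":[[0.04,-0.05,-0.2],[0,0,-0.1],[0,0,0]],"angular":[[0,0,0],[0,0,0],[0,0,0]]}' 
python3 st.py 0.506 0.006 0.102
```

```text
t: 5.27
tcp_pos: [0.5065, 0.0062, 0.1058]
eef_rot: [0.43, 0.561, 0.43, -0.561]
force: [0.2, -0.2, 0.3]
grip_width: 0.733
t 5.2667 tcp [0.5065 0.0062 0.1058] rot units to go [ 0.    0.01 -0.04] F [ 0.2 -0.2  0.3] grip 64.5
slide units [-0.02 -0.01 -0.13]
```

Bottom of the dish is about 35 mm up, already between the posts, and there is no contact force. Lowering the last few mm and releasing.

```bash
python3 -m handwheel '{"slide":[[0,0,-0.1],[0,0,-0.05],[0,0,0]],"angular":[[0,0,0],[0,0,0],[0,0,0]]}' 
python3 st.py 0.506 0.006 0.102
python3 -m handwheel '{"slide":[[0,0,0],[0,0,0],[0,0,0],[0,0,0],[0,0,0]],"angular":[[0,0,0],[0,0,0],[0,0,0],[0,0,0],[0,0,0]]}' 1
python3 st.py 0.506 0.006 0.102
```

```text
t: 5.52
tcp_pos: [0.5066, 0.0061, 0.1015]
eef_rot: [0.43, 0.561, 0.43, -0.561]
force: [-1.7, 0.7, 3.9]
grip_width: 0.736
t 5.5167 tcp [0.5066 0.0061 0.1015] rot units to go [ 0.    0.01 -0.04] F [-1.7  0.7  3.9] grip 64.7
slide units [-0.02 -0.    0.02]
t: 5.93
tcp_pos: [0.5068, 0.0059, 0.1015]
eef_rot: [0.43, 0.562, 0.43, -0.561]
force: [0.2, -0.3, 0.4]
grip_width: 1.001
t 5.9333 tcp [0.5068 0.0059 0.1015] rot units to go [ 0.    0.01 -0.04] F [ 0.2 -0.3  0.4] grip 88.1
slide units [-0.03  0.    0.02]
```

```bash
python3 -m handwheel '{"slide":[[0,0,0.5],[0,0,1],[0,0,1],[0.22,0.8,0.3],[0.22,0.8,0]],"angular":[[0,0,0],[0,0,0],[0,0,0],[0,0,0],[0,0,0]]}' 
python3 -m handwheel '{"slide":[[0.22,0.8,0],[0,0,0],[0,0,0]],"angular":[[0,0,0],[0,0,0],[0,0,0]]}' 
python3 - <<'E'
from h import *
c=shot('scene','s6.png',crop=(230,170,330,245),scale=8)
E
python3 st.py 0.526 0.0785 0.088
```

```text
t: 6.35
tcp_pos: [0.5188, 0.0523, 0.1881]
eef_rot: [-0.428, -0.562, -0.429, 0.563]
force: [-0.9, -0.9, -0.1]
grip_width: 1.002
t: 6.6
tcp_pos: [0.5265, 0.0802, 0.1896]
eef_rot: [0.429, 0.562, 0.429, -0.561]
force: [0.2, 0.1, 0.1]
grip_width: 0.997
t 6.65 tcp [0.5264 0.08   0.1896] rot units to go [-0.01  0.01 -0.01] F [-0.9  0.   0.5] grip 88.1
slide units [-0.01 -0.05 -3.39]
```

View pics/s6.png

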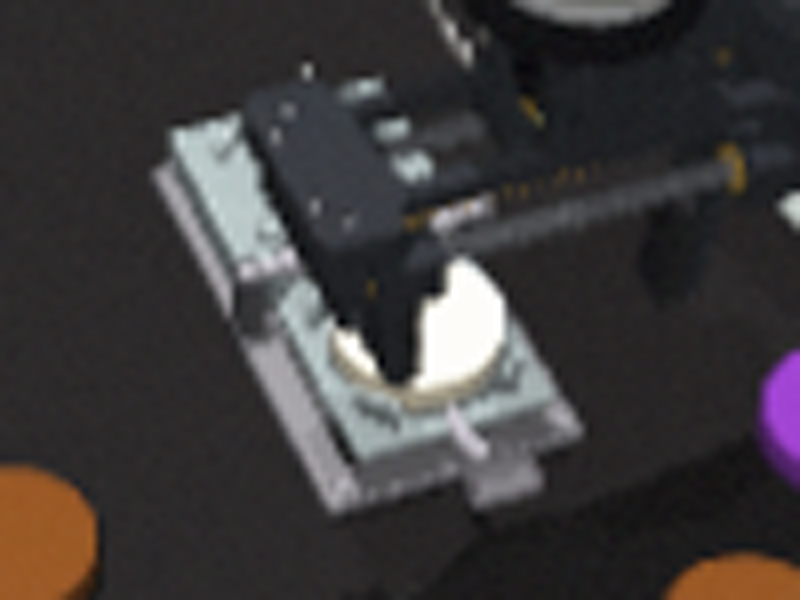

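The dish sits in the leaf pocket at (420,330), with the posts visible outside it and the dish flat. Next I'll descend on the handle.

```bash
python3 -m handwheel '{"slide":[[-0.02,-0.07,-0.8],[0,0,-0.8],[0,0,-0.8],[0,0,-0.6],[0,0,0]],"angular":[[0,0,0],[0,0,0],[0,0,0],[0,0,0],[0,0,0]]}' 0 25
python3 st.py 0.5257 0.0778 0.085
```

```text
t: 7.07
tcp_pos: [0.5249, 0.0735, 0.0968]
eef_rot: [0.429, 0.564, 0.428, -0.562]
force: [-0.4, 0.6, -1.0]
grip_width: 0.65
t 7.0667 tcp [0.5249 0.0735 0.0968] rot units to go [-0.    0.03  0.03] F [-0.4  0.6 -1. ] grip 57.2
slide units [ 0.03  0.14 -0.39]
```

```bash
python3 -m handwheel '{"slide":[[0.02,0.12,-0.3],[0,0,0],[0,0,0]],"angular":[[0,0,0],[0,0,0],[0,0,0]]}' 0 25
python3 st.py 0.5257 0.0778 0.085
```

```text
t: 7.32
tcp_pos: [0.5258, 0.0757, 0.088]
eef_rot: [0.428, 0.564, 0.427, -0.562]
force: [-0.6, 0.3, 0.2]
grip_width: 0.501
t 7.3167 tcp [0.5258 0.0757 0.088 ] rot units to go [0.   0.03 0.05] F [-0.6  0.3  0.2] grip 44.1
slide units [-0.    0.07 -0.1 ]
```

```bash
python3 -m handwheel '{"slide":[[0,0.06,-0.1],[0,0,0],[0,0,0],[0,0,0],[0,0,0]],"angular":[[0,0,0],[0,0,0],[0,0,0],[0,0,0],[0,0,0]]}' -1 25
python3 -m handwheel '{"slide":[[0,0,0],[0,0,0],[0,0,0]],"angular":[[0,0,0],[0,0,0],[0,0,0]]}'
python3 - <<'E'
from h import *
c=shot('scene','s7.png',crop=(230,170,330,245),scale=8)
E
python3 st.py 0.5257 0.0778 0.085
```

```text
t: 7.73
tcp_pos: [0.5263, 0.0775, 0.0872]
eef_rot: [0.429, 0.565, 0.426, -0.562]
force: [0.9, -1.3, -2.3]
grip_width: 0.267
t: 7.98
tcp_pos: [0.5264, 0.0776, 0.0873]
eef_rot: [0.429, 0.565, 0.426, -0.561]
force: [-0.5, -0.2, -2.0]
grip_width: 0.266
t 8.0333 tcp [0.5264 0.0775 0.0873] rot units to go [0.01 0.06 0.04] F [-1.4 -0.3 -1.9] grip 23.3
slide units [-0.02  0.01 -0.08]
```

View pics/s7.png

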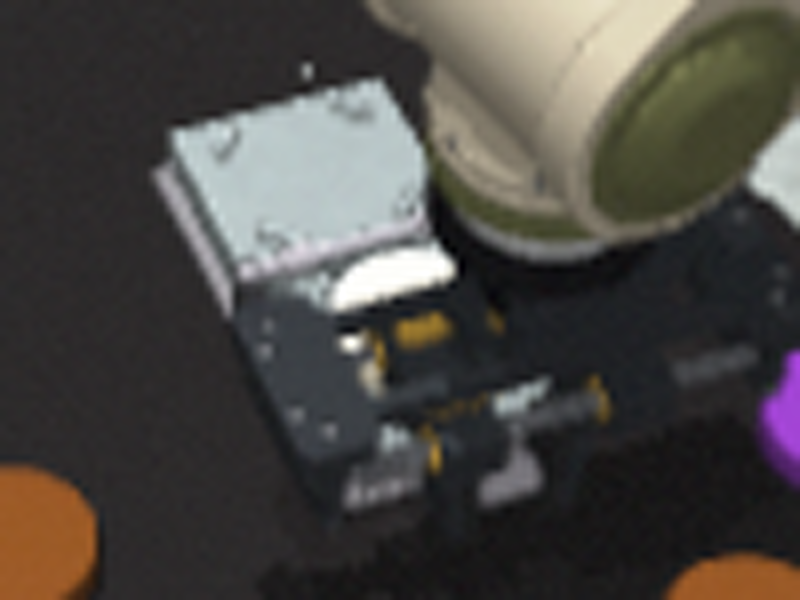

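The gripper is pinching the handle (23.3 mm reading against 24 mm nominal), and the dish is still in the pocket at (390,280). Next is the swing, and a helper will work out the arc steps.

```bash
cat > arc.py <<'E'
from h import *
import sys
C=np.array([.4942,-.0402,.0873]);ey=np.array([.2639,.9646,0]);ez=np.array([0,0,1.])
s=status.state();d=s['tcp_pos']-C;a,b=d@ey,d@ez;th=np.degrees(np.arctan2(b,a))
print('t',round(s['t'],2),'theta',round(th,1),'r',round(np.hypot(a,b),4),'x-off',round(d@[.9646,-.2639,0],4),'F',s['force'].round(1),'grip',round(s['grip_width']*88,1))
st=float(sys.argv[1]);p=s['tcp_pos']
for i in range(1,6):
    t=np.radians(min(th+st*i,180)) if th<181 else np.pi; n=C+.122*(np.cos(t)*ey+np.sin(t)*ez)
    print(np.round((n-p)/.03,2).tolist(),end=',');p=n
print()
E
python3 arc.py 8
```

```text
t 8.03 theta 0.0 r 0.1221 x-off -0.0001 F [-1.4 -0.3 -1.9] grip 23.3
[-0.01, -0.04, 0.57],[-0.03, -0.11, 0.55],[-0.05, -0.19, 0.53],[-0.07, -0.26, 0.5],[-0.09, -0.32, 0.46],
```

```bash
python3 -m handwheel '{"slide":[[-0.01,-0.04,0.55],[-0.03,-0.11,0.55],[-0.05,-0.19,0.53]],"angular":[[0,0,0],[0,0,0],[0,0,0]]}'; python3 arc.py 8
```

```text
t: 8.28
tcp_pos: [0.5238, 0.0682, 0.1352]
eef_rot: [0.428, 0.565, 0.427, -0.561]
force: [0.5, -1.7, -4.6]
grip_width: 0.268
t 8.28 theta 23.1 r 0.1222 x-off -0.0 F [ 0.5 -1.7 -4.6] grip 23.6
[-0.07, -0.25, 0.5],[-0.09, -0.31, 0.46],[-0.1, -0.37, 0.41],[-0.12, -0.43, 0.36],[-0.13, -0.47, 0.29],
```

Tracking is excellent.

```bash
python3 -m handwheel '{"slide":[[-0.07,-0.25,0.5],[-0.09,-0.31,0.46],[-0.1,-0.37,0.41],[-0.12,-0.43,0.36]],"angular":[[0,0,0],[0,0,0],[0,0,0],[0,0,0]]}'; python3 arc.py 5
```

```text
t: 8.62
tcp_pos: [0.5123, 0.0268, 0.1894]
eef_rot: [0.429, 0.565, 0.427, -0.56]
force: [3.1, -4.9, -10.7]
grip_width: 0.269
t 8.62 theta 55.8 r 0.1234 x-off -0.0002 F [  3.1  -4.9 -10.7] grip 23.7
[-0.08, -0.32, 0.15],[-0.08, -0.31, 0.16],[-0.09, -0.32, 0.13],[-0.09, -0.33, 0.1],[-0.09, -0.34, 0.07],
```

```bash
python3 -m handwheel '{"slide":[[-0.08,-0.32,0.13],[-0.08,-0.31,0.16],[-0.09,-0.32,0.13],[-0.09,-0.33,0.1]],"angular":[[0,0,0],[0,0,0],[0,0,0],[0,0,0]]}'; python3 arc.py 5
```

```text
t: 8.95
tcp_pos: [0.5014, -0.0127, 0.2072]
eef_rot: [0.428, 0.567, 0.427, -0.559]
force: [1.3, 0.6, -6.3]
grip_width: 0.268
t 8.95 theta 76.6 r 0.1233 x-off -0.0003 F [ 1.3  0.6 -6.3] grip 23.6
[-0.09, -0.35, 0.03],[-0.09, -0.34, 0.04],[-0.09, -0.34, 0.01],[-0.09, -0.34, -0.03],[-0.09, -0.34, -0.06],
```

```bash
python3 -m handwheel '{"slide":[[-0.09,-0.35,0.02],[-0.09,-0.34,0.03],[-0.09,-0.34,0.01],[-0.09,-0.34,-0.03]],"angular":[[0,0,0],[0,0,0],[0,0,0],[0,0,0]]}'; python3 arc.py 5
```

```text
t: 9.28
tcp_pos: [0.4895, -0.0564, 0.2093]
eef_rot: [0.428, 0.567, 0.428, -0.558]
force: [0.7, 3.0, -3.8]
grip_width: 0.268
t 9.28 theta 97.9 r 0.1231 x-off -0.0003 F [ 0.7  3.  -3.8] grip 23.6
[-0.08, -0.33, -0.1],[-0.09, -0.33, -0.09],[-0.09, -0.32, -0.12],[-0.08, -0.31, -0.15],[-0.08, -0.3, -0.18],
```

```bash
python3 -m handwheel '{"slide":[[-0.08,-0.33,-0.1],[-0.09,-0.33,-0.09],[-0.09,-0.32,-0.12],[-0.08,-0.31,-0.15],[-0.08,-0.3,-0.18]],"angular":[[0,0,0],[0,0,0],[0,0,0],[0,0,0],[0,0,0]]}'; python3 arc.py 5
```

```text
t: 9.7
tcp_pos: [0.4751, -0.1088, 0.1885]
eef_rot: [0.427, 0.568, 0.429, -0.558]
force: [3.6, 6.9, -5.9]
grip_width: 0.269
t 9.7 theta 125.2 r 0.1237 x-off -0.0003 F [ 3.6  6.9 -5.9] grip 23.7
[-0.06, -0.24, -0.26],[-0.07, -0.25, -0.24],[-0.06, -0.23, -0.26],[-0.06, -0.21, -0.28],[-0.05, -0.18, -0.3],
```

```bash
python3 -m handwheel '{"slide":[[-0.06,-0.24,-0.26],[-0.07,-0.25,-0.24],[-0.06,-0.23,-0.26],[-0.06,-0.21,-0.28]],"angular":[[0,0,0],[0,0,0],[0,0,0],[0,0,0]]}'; python3 arc.py 5
python3 - <<'E'
from h import *
c=shot('scene','s8.png',crop=(200,145,300,220),scale=8)
E
```

```text
t: 10.03
tcp_pos: [0.4664, -0.1405, 0.155]
eef_rot: [0.427, 0.568, 0.428, -0.558]
force: [5.5, 8.9, -3.6]
grip_width: 0.268
t 10.03 theta 147.0 r 0.1242 x-off -0.0004 F [ 5.5  8.9 -3.6] grip 23.6
[-0.02, -0.12, -0.34],[-0.04, -0.15, -0.32],[-0.03, -0.12, -0.33],[-0.03, -0.09, -0.34],[-0.02, -0.06, -0.35],
```

View pics/s8.png

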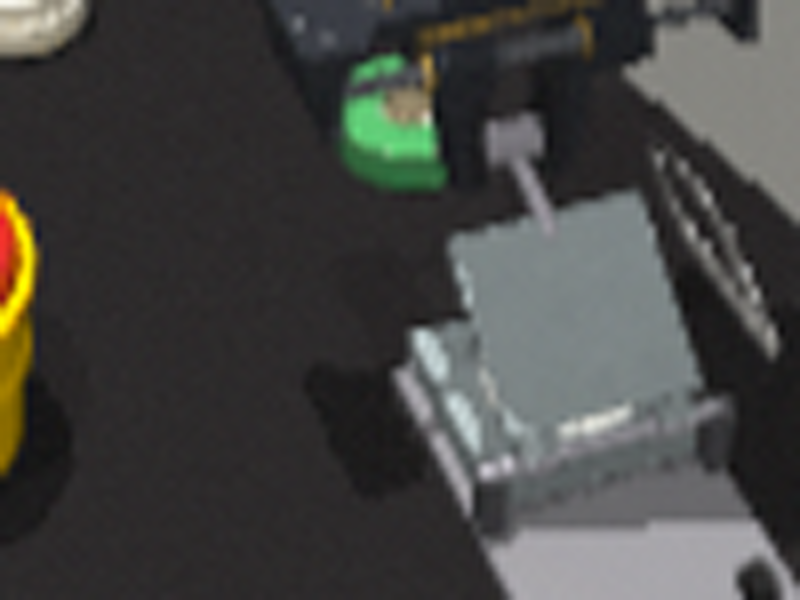

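The leaf is past upright at about 147°, and the dish's rim shows under the leaf near the hinge at (600,420). I'll close it gently.

```bash
python3 -m handwheel '{"slide":[[-0.02,-0.12,-0.34],[-0.04,-0.15,-0.32],[-0.03,-0.12,-0.33],[-0.03,-0.09,-0.34]],"angular":[[0,0,0],[0,0,0],[0,0,0],[0,0,0]]}'; python3 arc.py 5
```

```text
t: 10.42
tcp_pos: [0.4616, -0.158, 0.1114]
eef_rot: [0.426, 0.568, 0.428, -0.559]
force: [5.4, 9.1, 0.3]
grip_width: 0.267
t 10.42 theta 168.8 r 0.1245 x-off -0.0003 F [5.4 9.1 0.3] grip 23.5
[0.02, 0.03, -0.37],[-0.01, -0.02, -0.35],[-0.0, -0.0, -0.08],[0.0, 0.0, 0.0],[0.0, 0.0, 0.0],
```

```bash
python3 -m handwheel '{"slide":[[0.02,0.05,-0.3],[0,0.02,-0.3],[0,0,-0.15],[0,0,0]],"angular":[[0,0,0],[0,0,0],[0,0,0],[0,0,0]]}'; python3 arc.py 5
```

```text
t: 10.75
tcp_pos: [0.4615, -0.1593, 0.0871]
eef_rot: [0.427, 0.567, 0.428, -0.559]
force: [-4.5, 7.6, 15.8]
grip_width: 0.265
t 10.75 theta -179.9 r 0.1235 x-off -0.0001 F [-4.5  7.6 15.8] grip 23.3
[0.02, 0.06, -0.35],[0.01, 0.05, -0.35],[0.02, 0.07, -0.35],[0.03, 0.1, -0.34],[0.04, 0.13, -0.33],
```

Fully closed, with 16 N against the stop. Releasing and withdrawing straight up.

```bash
python3 -m handwheel '{"slide":[[0,0,0],[0,0,0],[0,0,0],[0,0,0]],"angular":[[0,0,0],[0,0,0],[0,0,0],[0,0,0]]}' 0
python3 -m handwheel '{"slide":[[0,0,0.3],[0,0,0.6],[0,0,1],[0,0,1],[0,0,1]],"angular":[[0,0,0],[0,0,0],[0,0,0],[0,0,0],[0,0,0]]}'
python3 -m handwheel '{"slide":[[-0.5,0.9,0.5],[-0.5,0.9,0.5],[-0.5,0.9,0],[-0.5,0.9,0],[0,0.9,0]],"angular":[[0,0,0],[0,0,0],[0,0,0],[0,0,0],[0,0,0]]}'
python3 -m handwheel '{"slide":[[-0.3,0.9,0],[-0.3,0.9,0],[-0.3,0.9,0],[0,0.5,0],[0,0,0]],"angular":[[0,0,0],[0,0,0],[0,0,0],[0,0,0],[0,0,0]]}'
python3 - <<'E'
from h import *
c=shot('scene','s9.png',crop=(200,145,300,220),scale=8)
P=cloud('scene')
C=np.array([.4935,-.0405]);ex=np.array([.9646,-.2639]);ey=np.array([.2639,.9646])
q=P[...,:2]-C;X=q@ex;Y=q@ey
for y in(-.02,-.045,-.07,-.122):
    m=(abs(X)<.03 if y>-.1 else abs(X)<.01)&(abs(Y-y)<.006)&(P[...,2]>.02);print(y,m.sum(),np.median(P[...,2][m]).round(4))
E
python3 st.py
```

```text
t: 11.08
tcp_pos: [0.4617, -0.1607, 0.0869]
eef_rot: [0.428, 0.567, 0.427, -0.559]
force: [0.7, -0.4, 0.2]
grip_width: 0.498
t: 11.5
tcp_pos: [0.4588, -0.1597, 0.2047]
eef_rot: [0.424, 0.565, 0.431, -0.561]
force: [0.5, -1.0, 0.2]
grip_width: 0.5
t: 11.92
tcp_pos: [0.3977, -0.0251, 0.2457]
eef_rot: [0.428, 0.569, 0.423, -0.56]
force: [0.4, 0.2, -0.2]
grip_width: 0.497
t: 12.33
tcp_pos: [0.367, 0.0779, 0.2495]
eef_rot: [0.431, 0.57, 0.422, -0.558]
force: [0.2, -0.9, -0.7]
grip_width: 0.504
-0.02 73 0.0534
-0.045 59 0.0538
-0.07 54 0.0535
-0.122 21 0.0454
t 12.3833 tcp [0.3672 0.077  0.2494] rot units to go [-0.    0.2   0.08] F [ 0.7 -0.5 -0.5] grip 44.0
```

View pics/s9.png

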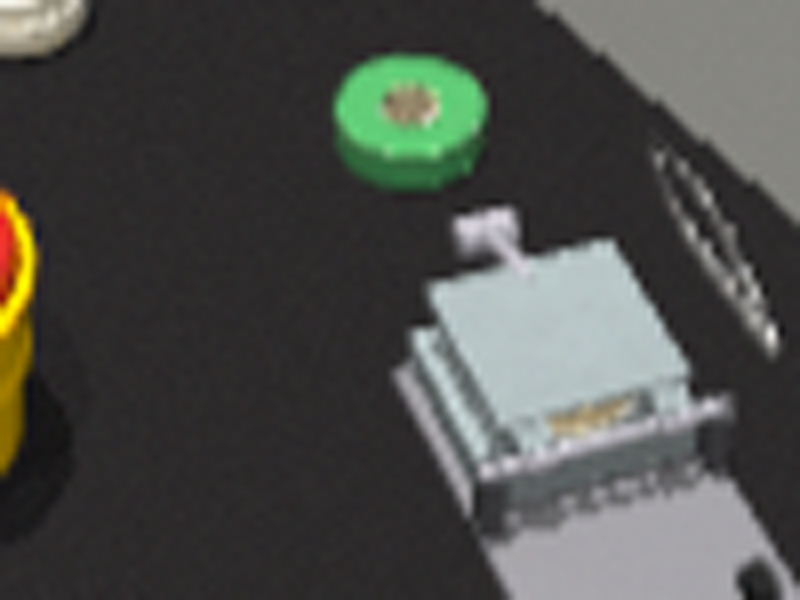

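The leaf is closed and level: its back is 53–54 mm up along its whole length (55 mm nominal) and the handle is low again. The dish shows in the slit at (590,415), and the robot is clear.

```bash
python3 -c "
from station import r; print(r.hand_in())"
```

```text
the job is handed in; nothing more can be done
None
```

I picked up the single cream dish, laid it upright in the open leaf's pocket and released it. I then took the handle, swung the leaf through about 180° and let go. The robot withdrew clear, and I handed in at about t = 12.4 s (limit 58 s).

**Last checks:**
- **Leaf:** at the end of the swing the arm's position put the leaf at 180°, with about 16 N against the stop. After release the back of the leaf was level, 53–54 mm up against 55 mm nominal.
- **Dish:** its edge shows in the slit under the closed leaf. I could not see the dish itself under the leaf, so its centring and its being upside down are inferred from the leaf closing fully flat.
- **Robot:** it touches nothing, and the force readings are down to noise.

**Disagreements:**
- The two cameras differed by about 2–6 mm on the dish and cradle positions. I used a value in between, and the dish seated at the expected height with only about 4 N of contact force.
- The gripper read about 64.5 mm on the 66 mm dish and 23.3 mm on the 24 mm handle.

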